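Set the fitting mirror on its sloped stand

ROBOT

A 7-joint arm with a two-finger parallel gripper is mounted at the origin on a cart in front of the work surface, level with it; the furniture and walls round the work are solid. World frame = base frame: x ahead of the robot, y to its left, z up, the work surface at z = 0. Lengths are in m, angles in rad, forces in N, time in s.
With the tool pointing down it reaches from about 0.4 to 0.85 m from the base axis. Payload 10.4 kg.
Tool frame: the origin (TCP) lies at the very end of the fingers, on their centre line; the grasp point (between the pads) lies 19 mm behind it (r.pinch_z is the distance from the TCP to the grasp point, in m); z points along the fingers, y is the line along which they close (so a half turn about z gives the same grasp; the last joint's range is limited). The gripper opens to 87 mm and grips with 3 to 60 N. Pads are 19 mm wide; open, the fingers measure 117 mm over their backs; the gripper's body (75 mm by 190 mm) begins 51 mm behind the grasp point.
Start: joints at [1.092, 0.332, -0.065, 1.46, 0.022, 1.35, -0.088], TCP at [0.275, -0.561, 0.196] pointing down, gripper open.
Joint ranges: [-2.6, 2.6], [-0.5, 2.12], [-1.47, 1.34], [0.16, 2.42], [-1.27, 4.41], [0.06, 2.06], [-2.6, 2.6]. Speed limits (rad/s): [2.22, 2.22, 2.79, 2.79, 3.14, 3.14, 3.14].

INTERFACE

Orientations are given as a unit quaternion [x, y, z, w].
In Python, from bench import r, camera gives the robot as it stands. The module is installed in compiled form; this text tells all that it offers.
- The arm moves only by the shell command python3 -m pendant 'ROWS' [FORCE]. ROWS is JSON, a list of rows, each an object with "dp": the shift along the tool's x, y, z as a fraction of full scale, a list of three; "rotation": the turn, a rotation vector about the tool's x, y, z as a fraction of full scale, a list of three; "jaw": the opening, from 0 (shut) to 1 (fully open). A call has 1 to 8 rows; each row is the pose to reach, as a shift and turn from the pose commanded when the call began, along the tool's axes at that moment, turning the shorter way round; what a row does not reach only later rows make up. Full scale, the value 1, is 0.15 m for a shift and 2 pi rad for a turn. A row lasts 1/8 s, in which the tool goes at most 62.5 mm and 10.7 degrees, less where a joint would pass 70% of its speed; a pose out of reach is approached as far as the arm can. A call with a number of a shift or a turn outside -1 to 1 is refused whole. A call with a gripper value outside its range is refused whole. The fingers move at their own pace and stop on an object; FORCE is the grip in N (left out, the last holds). Time passes only in rows, so rows that repeat a pose let the fingers close. It gives the time, the measured TCP pose, the force, the opening and the grip force at its end, in the units of the state.
- r.read_state(): the state, without advancing time (a new reading comes with each control period).
- camera(name): name is "scene" or "top"; returns a dict with "image" (480x640x3 uint8, red, green, blue), "z_map" (480x640 float32, m along the optical axis (not along the pixel's ray), 0 where there is no reading), "mtx" (3x3 intrinsics, pixels), "T" (4x4, takes a point from camera to world coordinates). Camera axes: x right, y down, z forward; pixel columns grow to the right and rows downward; lengths in m; the calibration is good to about 2 mm. A picture is of the moment at which its call begins.
- r.close_job(): hands the job in; it is judged then, once.
The state is a dict: "time": time; "joint_positions": joint angles; "joint_vel": joint speeds; "joint_torque": joint torques, N m; "ee_pos": TCP position; "eef_rot": TCP orientation; "ft_force": force on the tool from outside, world axes, zero at the start; "torque": the same for the moment, N m; "width": finger opening in m; "grip_force": force on a finger pad.
Only numpy, scipy, OpenCV 4.12 (cv2) and the standard library are available. Lean on these libraries where they do the work, as an engineer would, in place of code of your own. Each camera call takes 0.05 s, during which the arm holds its last target. There are 200 camera calls.

TASK

Set up the fitting mirror: first move the stand's black stop key from the front slot to the rear one (nearer the backrest), freeing it with a quarter turn, lifting it out, putting its T-head down through the rear slot and turning it a quarter turn to lock, down on the deck with its bar across the stand. Then take the mirror (the larger, dark-rimmed plate) out of the rack, gently stand it on its short edge on the deck between bar and backrest, centred and square, glass to the front, and leave it leaning flat against the slope. Leave the white reading plate in the rack and the other things on the desk where they are.

Things in the scene. Friction and masses are not known exactly. Their poses are not given: they have to be found in the camera images.
- stand: fixed grey mirror stand 180 (x) x 134 (y) mm; origin at the centre of its underside on the desk, z up, -x its front. Flat deck 20 mm above the desk, 6 mm thick, hollow below, with two slots on the line y = 0, each 36 mm long in x and 11 wide, widened to a 15 mm square at its middle. Behind them a grey backrest slopes back, its top toward +x.
- front_slot (a point): centre of the front slot at deck height, 60 mm in front of the stand's origin (x = -60 mm), axes as the stand's; the key starts here, locked
- rear_slot (a point): centre of the rear slot at deck height, at the stand's x = -10 mm, axes as the stand's
- backrest (a point): middle of the backrest's face, axes as the stand's, 41 mm behind the stand's origin, 61 mm above the deck. The face leans back 30 degrees from vertical and its plane meets the deck top at the stand's x = +6 mm. Two side strips (14 mm wide, at y = +-50 mm) rise from the deck; a cross panel joins them from 43 to 78 mm above the deck, its top edge; below the panel it is open.
- stop_key: loose black stop key, 60 g, upright. Origin on its axis under its toe bar (at deck height when seated), z up. Bar 60 (x) x 12 (y) x 13 mm tall; above its middle a paddle 30 (x) x 12 (y) mm up to z = 46 mm, gripped across y. Below the bar a round shank 12 mm thick, 8 long, then the T-head 30 (x) x 7 (y) x 5 mm, ending at z = -13 mm.
- key_head (a point): middle of the key's T-head, 10.5 mm below the key's origin, axes as the key's. The head lies parallel to the bar: the key passes a slot only with its x along the stand's x (either way round); locked, its x lies along the stand's y. It turns freely either way, without stops, and has 2 mm of play up and down when locked.
- rack: fixed rack: wooden base 110 (x) x 130 (y) x 12 mm with four wire hoops, 94 mm wide in y, tops 58 mm above the desk, forming two upright slots 12 mm wide at x = -27.5 and +27.5 mm; origin at the centre of its underside, z up. Mirror and reading plate stand in the slots; which is where varies.
- mirror: fitting mirror, 8 mm thick (x) x 110 mm wide (y) x 150 mm tall (z), 0.15 to 0.3 kg, dark rim and back; origin at the centre of its lower edge, z along its height to the upper edge; the glass is the -x face. Starts upright in the rack on its base (12 mm above the desk), glass to the rack's -x.
- mirror_top (a point): centre of the mirror's upper edge, axes as the mirror's
- reading_plate: white near-reading plate with rows of grey bars, 8 x 90 x 110 mm tall, upright in the other slot of the rack; origin at the centre of its lower edge; stays there
- spectacles: loose black spectacles 138 x 138 x 41 mm on the desk right of the stand; origin at the centre of the underside; not to be moved
- lens_spray: loose white spray bottle with blue cap, 31 mm thick, 105 mm tall, left of the rack; origin at the centre of its underside; not to be moved
- lens_case: loose contact lens case 30 x 68 x 19 mm with two screw caps, on the desk near the robot; origin at the centre of its underside; not to be moved

How it is judged:
On the way, in this order (a step that is already met when the one before it is completed fails the run):
1. the key is freed and lifted clear out of the front slot (z of stop_key in the frame of stand above 0.036 m), for 0.1 s.
2. the key sits in the rear slot and is locked: down on the deck, bar across the stand (horizontal distance between stop_key and rear_slot below 0.004 m and z of stop_key in the frame of stand below 0.0235 m and angle between the x axis of stop_key and the y axis of stand, either way round below 0.26 rad and angle between stop_key's own z axis and vertical below 0.12 rad), for 0.2 s.
At the end, for the whole second after the job is handed in: Key down in the rear slot (within 4 mm), bar across the stand within 15 degrees. Mirror at rest on the deck between bar and backrest, leaning back 26 to 34 degrees from vertical, glass to the front, square within 8 degrees, centred within 15 mm. Reading plate still in the rack (within 20 mm) (all of step 2 and angle between mirror's own z axis and vertical between 0.45 and 0.6 rad and angle between mirror's own x axis and vertical above 1.9 rad and angle between the y axis of mirror and the y axis of stand, either way round below 0.14 rad and y of mirror in the frame of stand between -0.015 and 0.015 m and x of mirror in the frame of stand between -0.005 and 0.01 m and z of mirror in the frame of stand below 0.027 m and linear speed of mirror below 0.01 m/s and angular speed of mirror below 0.05 rad/s and distance of reading_plate from where it was at the start of the episode below 0.02 m); the robot touches nothing.
It fails at once if the mirror is knocked hard on the stand (over 40 N) (contact force between mirror and stand above 40 N).
It fails at once if the reading plate is moved by more than 30 mm (distance of reading_plate from where it was at the start of the episode above 0.03 m).
It fails at once if the spectacles, spray bottle or lens case are moved by more than 30 mm (distance of any of spectacles, lens_spray, lens_case from where it was at the start of the episode above 0.03 m).
It also fails if it takes over 58 s, if anything falls off the work surface, if the arm or the gripper's body presses on something with over 40 N, if the wrist force passes 120 N, or if a joint passes its speed limit or range.

## Working session

There is one attempt and no reset: what is moved stays moved. The work goes in short steps, Python scripts to look and compute and a shell command to move; the robot and the scene stay as the last step left them, time stands still between calls to the robot, and variables do not carry over. Pictures are saved under pics/ and viewed, at most 10 in all, crops included, and the job is handed in when it is done.

```bash
mkdir -p pics
cat > h.py <<'E'
import numpy as np, cv2
from bench import r, camera
from scipy.spatial.transform import Rotation as R
def snap(n):
    c=camera(n); np.savez(f'{n}.npz',**c); return c
def load(n): return dict(np.load(f'{n}.npz'))
def pt(c,u,v,d=None):
    d=c['z_map'][int(v),int(u)] if d is None else d
    p=np.linalg.inv(c['mtx'])@[u,v,1]*d
    return (c['T']@[*p,1])[:3]
def cloud(c):
    v,u=np.mgrid[:480,:640]; d=c['z_map']
    p=np.stack([u,v,np.ones_like(u)],-1)@np.linalg.inv(c['mtx']).T*d[...,None]
    w=p@c['T'][:3,:3].T+c['T'][:3,3]; w[d==0]=np.nan; return w
def rel(p,rotm=None):
    "dp and rotation fractions from the present state to world target"
    s=r.read_state(); q=R.from_quat(s['eef_rot'])
    dp=q.inv().apply(np.array(p)-s['ee_pos'])/.15
    ro=np.zeros(3) if rotm is None else (q.inv()*R.from_matrix(rotm)).as_rotvec()/(2*np.pi)
    print('dp',dp.round(4),'rot',ro.round(4))
E
python3 - <<'E'
from h import *
for n in('scene','top'):
    c=snap(n); cv2.imwrite(f'pics/{n}0.png',c['image'][...,::-1]); print(c['T'].round(3),c['mtx'].round(1))
s=r.read_state(); print(s); print(R.from_quat(s['eef_rot']).as_matrix().round(3),r.pinch_z)
E
```

```text
[[-0.91  -0.227  0.348 -0.043]
 [-0.414  0.539 -0.733  1.041]
 [-0.021 -0.811 -0.585  0.952]
 [ 0.     0.     0.     1.   ]] [[512.3   0.  315.7]
 [  0.  512.3 240.4]
 [  0.    0.    1. ]]
[[-2.800e-02 -9.940e-01  1.020e-01  2.620e-01]
 [-1.000e+00  2.700e-02 -1.200e-02  1.000e-03]
 [ 9.000e-03 -1.020e-01 -9.950e-01  1.766e+00]
 [ 0.000e+00  0.000e+00  0.000e+00  1.000e+00]] [[555.    0.  309.2]
 [  0.  555.  226. ]
 [  0.    0.    1. ]]
{'time': 0.1, 'joint_positions': array([ 1.09239035,  0.3327991 , -0.06474055,  1.46087561,  0.02158777,
        1.34989816, -0.08847549]), 'joint_vel': array([-0.0003189 , -0.00291191, -0.00103808, -0.00129821, -0.00196118,
        0.00148846, -0.00037278]), 'joint_torque': array([ 2.14586151e-03, -6.24542999e+01,  2.51082930e-02, -3.90720892e+01,
       -6.13654149e-02,  3.65755521e-02,  3.73222929e-05]), 'ee_pos': array([ 0.27496562, -0.56083055,  0.19513087]), 'eef_rot': array([ 9.74133113e-01,  2.25974037e-01, -1.61638389e-04, -6.21958104e-04]), 'ft_force': array([-0.00361661,  0.28289193, -0.14554711]), 'torque': array([ 0.03245995, -0.00535806,  0.05523386]), 'grip_force': 0.0, 'width': 0.08732844579755548}
[[ 0.898  0.44  -0.001]
 [ 0.44  -0.898  0.001]
 [-0.    -0.001 -1.   ]] 0.0187
```

View pics/top0.png

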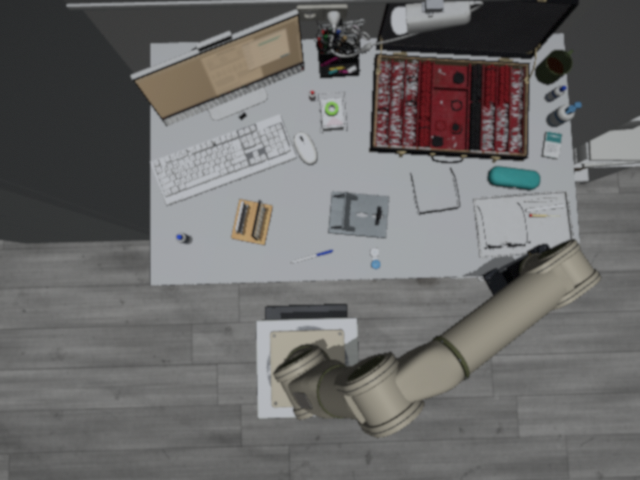

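View pics/scene0.png

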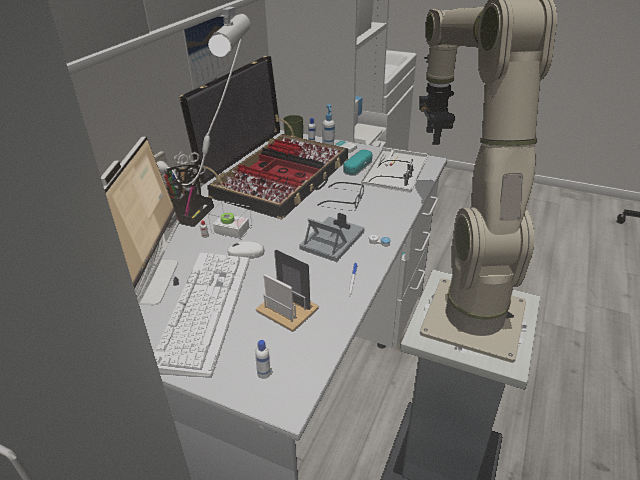

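Top: stand about (358,214), backrest to the left (its +x ≈ world +y), key at (378,214); rack (252,222) with plates at 242 and 258. The scene view shows the dark mirror nearer the stand, with its dark back toward +y.

Run:
```python
from h import *
t=load('top'); s=load('scene')
def crop(c,x0,y0,x1,y1,k): return cv2.resize(c['image'][y0:y1,x0:x1,::-1],None,fx=k,fy=k,interpolation=cv2.INTER_CUBIC)
a=crop(t,225,190,395,245,4.7); b=crop(s,250,200,410,330,4.4)
cv2.imwrite('pics/a.png',a); cv2.imwrite('pics/b.png',b); print(a.shape,b.shape)
for n,c in(('top',t),('scene',s)):
    w=cloud(c); z=w[...,2]
    print(n,'desk z',np.nanmedian(w[214:230,290:310,2]) if n=='top' else pt(c,330,285))
    for nm,ctr in(('stand',pt(t,358,214)),('rack',pt(t,251,228))):
        near=np.hypot(w[...,0]-ctr[0],w[...,1]-ctr[1])<.13
        for lo,hi in((.008,.027),(.03,.05),(.06,.08),(.08,.1),(.1,.115),(.115,.13),(.135,.15),(.15,.175)):
            m=near&(z>lo)&(z<hi)
            p=w[m][:,:2].astype(np.float32)
            if len(p)>8:
                (cx,cy),sz,an=cv2.minAreaRect(p*1000); print(nm,lo,hi,len(p),np.round([cx,cy,*sz,an],1),'zmed',np.median(z[m]).round(4))
```

```text
(258, 799, 3) (572, 704, 3)
top desk z 0.0003846655099968288
stand 0.008 0.027 1937 [ 477.6 -181.2  244.9  239.2   40.1] zmed 0.0193
stand 0.03 0.05 98 [ 476.  -173.8  161.9  128.4   82.7] zmed 0.035
stand 0.06 0.08 160 [ 476.4 -177.8  129.2  113.4   82.5] zmed 0.0693
stand 0.08 0.1 151 [ 482.7 -130.4   18.6  112.8   82.9] zmed 0.0922
stand 0.1 0.115 12 [ 484.7 -128.3   10.5  104.4   83.3] zmed 0.1009
rack 0.008 0.027 787 [441.1 176.6 235.4 244.5  61.7] zmed 0.012
rack 0.03 0.05 35 [462.5 157.4  69.2 104.   70.6] zmed 0.0433
rack 0.06 0.08 72 [462.9 157.6  70.  102.4  69.3] zmed 0.0672
rack 0.08 0.1 49 [460.1 159.9  56.9 105.8  76.3] zmed 0.0891
rack 0.1 0.115 46 [458.1 164.5  65.4  99.   76.4] zmed 0.1083
rack 0.115 0.13 101 [460.9 163.2  63.6 106.7  77. ] zmed 0.1221
rack 0.135 0.15 20 [450.6 134.9   5.7  99.8  75.4] zmed 0.1411
rack 0.15 0.175 120 [455.6 136.4   9.2 108.2  77.3] zmed 0.16
scene desk z [ 3.95483597e-01  2.80163476e-02 -1.55383632e-04]
stand 0.008 0.027 1295 [ 449.8 -167.7  189.2  184.2   82.2] zmed 0.019
stand 0.03 0.05 126 [ 474.7 -163.5  147.2  112.4   82.7] zmed 0.0375
stand 0.06 0.08 144 [ 471.8 -173.2  134.4  110.7   81.9] zmed 0.0682
stand 0.08 0.1 134 [ 479.7 -122.    13.9  111.7   83.2] zmed 0.0913
rack 0.008 0.027 773 [461.  168.4 115.  132.5  76.6] zmed 0.0119
rack 0.03 0.05 246 [458.1 173.1  68.2 102.4  76.5] zmed 0.0382
rack 0.06 0.08 325 [458.9 174.7  70.8 110.7  80. ] zmed 0.071
rack 0.08 0.1 350 [459.3 171.2  67.2 109.9  81. ] zmed 0.0904
rack 0.1 0.115 267 [461.1 170.1  63.2 112.   77.9] zmed 0.1076
rack 0.115 0.13 262 [460.9 170.6  64.1 111.6  78.4] zmed 0.1209
rack 0.135 0.15 142 [455.5 144.2  10.  111.5  79.4] zmed 0.1429
rack 0.15 0.175 195 [455.4 142.1  12.1 112.8  77. ] zmed 0.1579
```

View pics/a.png

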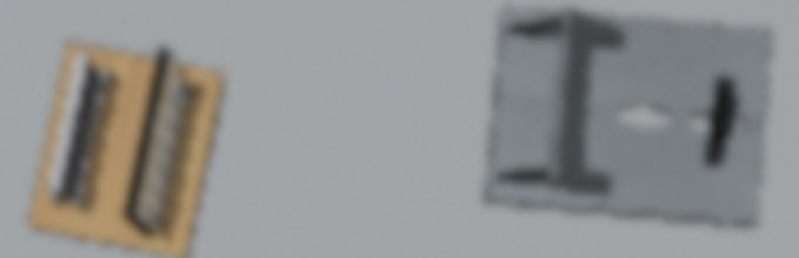

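View pics/b.png

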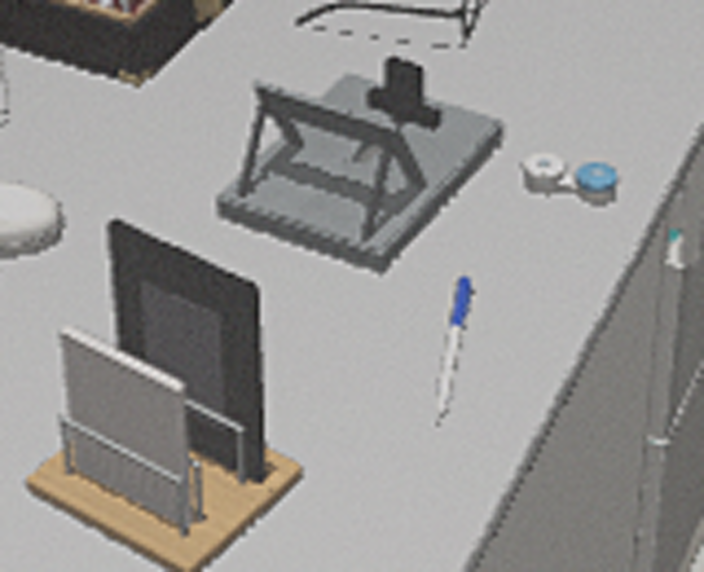

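Crops: key with its bar across near the stand's right (front) end, at the front slot; rear slot to its left. The mirror's back faces the camera side, and the reading plate is in the outer slot. Next, clean fits.

Run:
```python
from h import *
from scipy.ndimage import label
t=load('top'); s=load('scene')
def rect(c,seed,lo,hi,tag):
    w=cloud(c); m=(w[...,2]>lo)&(w[...,2]<hi)
    L,_=label(m,np.ones((3,3))); u,v=seed; k=L[v,u]
    p=w[L==k][:,:2].astype(np.float32)*1000; rc=cv2.minAreaRect(p)
    print(tag,k,len(p),np.round([*rc[0],*rc[1],rc[2]],1)); return rc
rect(t,(345,228),.010,.12,'stand top'); rect(t,(270,238),.005,.17,'rack top all')
rect(s,(312,248),.010,.12,'stand scene')
yaw=np.radians(83)
# key: pts in both clouds above deck in key area
for n,c in(('top',t),('scene',s)):
    w=cloud(c); f=np.hypot(w[...,0]-.470,w[...,1]+.232)<.05
    for lo,hi in((.026,.036),(.045,.063),(.06,.075)):
        m=f&(w[...,2]>lo)&(w[...,2]<hi); p=w[m][:,:2].astype(np.float32)*1000
        if len(p)>4: rc=cv2.minAreaRect(p); print(n,'key',lo,len(p),np.round([*rc[0],*rc[1],rc[2]],1),np.median(w[m][:,2]).round(4))
# mirror back plane & top strip (scene)
w=cloud(s); f=(np.hypot(w[...,0]-.455,w[...,1]-.14)<.08)&(w[...,2]>.125)
p=w[f]; print('mirror pts',len(p),p[:,2].max())
tp=p[p[:,2]>.1595]; bk=p[(p[:,2]<.157)]
for q,nm in((tp,'toprim'),(bk,'back')):
    c0=np.median(q,0); u,S,V=np.linalg.svd(q-c0); print(nm,len(q),c0.round(4),'normal',V[2].round(3),'rms',S[2]/len(q)**.5,'ext',((q-c0)@V[0]).min().round(3),((q-c0)@V[0]).max().round(3),V[0].round(3))
w=cloud(t); f=(np.hypot(w[...,0]-.455,w[...,1]-.14)<.08)&(w[...,2]>.155); p=w[f]; rc=cv2.minAreaRect(p[:,:2].astype(np.float32)*1000); print('mirror top',rc,p[:,2].max())
print('spect',pt(t,435,212),'case',pt(t,375,258))
```

```text
stand top 355 2333 [ 475.5 -177.1  185.1  138.    83.2]
rack top all 0 244286 [ 279.3  -82.8 2959.8 1399.5   81.4]
stand scene 35 1723 [ 472.8 -171.2  189.4  137.7   82.6]
top key 0.026 67 [ 469.5 -230.4   72.4   86.    83.7] 0.0289
top key 0.045 12 [ 469.3 -236.4   11.7   29.7   75.6] 0.0591
top key 0.06 36 [ 469.5 -236.1   12.1   29.4   81.1] 0.0667
scene key 0.026 47 [ 466.6 -231.6   21.5   61.3   76.8] 0.0316
scene key 0.045 51 [ 468.8 -230.5   15.2   31.7   67. ] 0.0546
scene key 0.06 26 [ 469.1 -231.1   14.3   30.7   67.2] 0.0631
mirror pts 447 0.16450053207070836
toprim 76 [0.46   0.1409 0.1616] normal [-0.036 -0.169  0.985] rms 0.001130417231923441 ext -0.048 0.06 [-0.977  0.213  0.001]
back 339 [0.4512 0.1452 0.1415] normal [-0.23  -0.972 -0.046] rms 0.0033923688419647954 ext -0.061 0.053 [-0.973  0.23   0.   ]
mirror top ((455.7208251953125, 136.3799591064453), (9.185248374938965, 105.32445526123047), 77.30160522460938) 0.16939510054775075
spect [ 0.47713462 -0.42400369  0.00265313] case [ 0.33485314 -0.22478241  0.00779239]
```

```bash
cat >> h.py <<'E'
def down(xdeg):
    a=np.radians(xdeg); x=np.array([np.cos(a),np.sin(a),0]); z=np.array([0,0,-1.]); return np.stack([x,np.cross(z,x),z],1)
def st():
    s=r.read_state(); q=R.from_quat(s['eef_rot']).as_matrix()
    print('t',s['time'],'p',s['ee_pos'].round(4),'xyaw',np.degrees(np.arctan2(q[1,0],q[0,0])).round(2),'z',q[:,2].round(3),'F',s['ft_force'].round(2),'w',round(s['width'],4),'g',s['grip_force'],'q',s['joint_positions'].round(2))
E
python3 -c "
from h import *
rel([.469,-.2335,.13],down(-7.1))"
```

```text
dp [ 2.1222 -1.3893  0.4359] rot [-0.0002  0.0001  0.0923]
```

```bash
python3 -m pendant '[{"dp":[0.48,-0.31,0],"rotation":[0,0,0],"jaw":0.6},{"dp":[0.96,-0.63,0],"rotation":[0,0,0],"jaw":0.6},{"dp":[0.96,-0.63,0],"rotation":[0,0,0],"jaw":0.6},{"dp":[0.96,-0.63,0],"rotation":[0,0,0],"jaw":0.6}]' 20
python3 -m pendant '[{"dp":[0.48,-0.31,0],"rotation":[0,0,0.02],"jaw":0.6},{"dp":[0.96,-0.63,0],"rotation":[0,0,0.05],"jaw":0.6},{"dp":[0.96,-0.63,0],"rotation":[0,0,0.08],"jaw":0.6},{"dp":[0.96,-0.63,0],"rotation":[0,0,0.0923],"jaw":0.6},{"dp":[0.96,-0.63,0],"rotation":[0,0,0.0923],"jaw":0.6},{"dp":[0.96,-0.63,0],"rotation":[0,0,0.0923],"jaw":0.6}]'
python3 -c "
from h import *
st();rel([.469,-.2335,.13],down(-7.1))"
```

```text
time: 0.6
ee_pos: [0.3655, -0.4093, 0.1959]
eef_rot: [0.973, 0.229, 0.0, -0.0]
ft_force: [-0.2, -0.7, 0.6]
width: 0.0567
grip_force: 0.0
time: 1.35
ee_pos: [0.4498, -0.266, 0.1956]
eef_rot: [0.998, -0.062, -0.0, 0.0]
ft_force: [-0.1, -0.4, 0.0]
width: 0.0523
grip_force: 0.0
t 1.35 p [ 0.4498 -0.266   0.1956] xyaw -7.09 z [-0. -0. -1.] F [-0.05 -0.43  0.03] w 0.0523 g 0.0 q [ 0.69  0.12 -0.26  1.72  0.03  1.31 -1.27]
dp [ 0.1003 -0.231   0.4374] rot [0.     0.0001 0.    ]
```

```bash
python3 -m pendant '[{"dp":[0.1,-0.231,0.3],"rotation":[0,0,0],"jaw":0.55},{"dp":[0.1,-0.231,0.6],"rotation":[0,0,0],"jaw":0.55},{"dp":[0.1,-0.231,0.6],"rotation":[0,0,0],"jaw":0.55}]'
python3 -c "
from h import *
st();rel([.469,-.2335,.0365],down(-7.1))
s=snap('scene'); cv2.imwrite('pics/c.png',cv2.resize(s['image'][170:300,290:410,::-1],None,fx=4.6,fy=4.6,interpolation=cv2.INTER_CUBIC))"
```

```text
time: 1.72
ee_pos: [0.4671, -0.2321, 0.1031]
eef_rot: [0.998, -0.062, -0.003, -0.001]
ft_force: [-0.6, -0.4, 1.3]
width: 0.048
grip_force: 0.0
t 1.725 p [ 0.4671 -0.2321  0.1031] xyaw -7.09 z [-0.006  0.003 -1.   ] F [-0.56 -0.4   1.26] w 0.048 g 0.0 q [ 0.64  0.2  -0.3   1.83  0.06  1.12 -1.37]
dp [0.0164 0.0082 0.4439] rot [-0.0003  0.001   0.    ]
```

View pics/c.png

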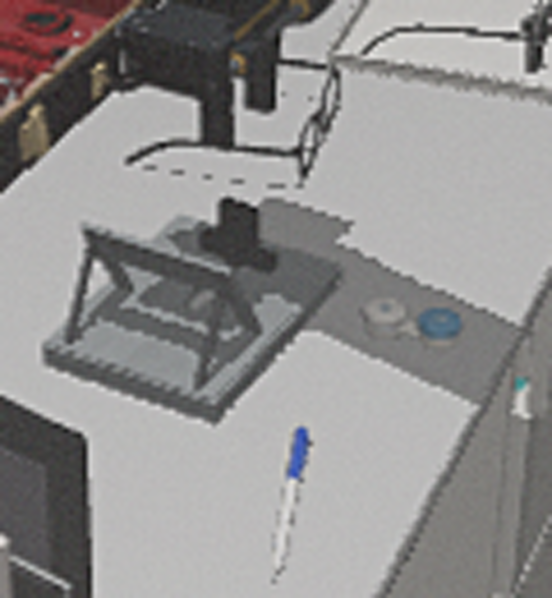

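The fingers (crop ~(218,140) and (262,105)) straddle the line of the key at (240,235). I'll check the calibration against them.

```bash
python3 -c "
from h import *
s=load('scene'); w=cloud(s)
f=(np.hypot(w[...,0]-.467,w[...,1]+.232)<.07)&(w[...,2]>.10)&(w[...,2]<.135)
p=w[f]; T=down(-7.1); d=(p-[.4671,-.2321,0])@T[:,:2]
for sgn in(1,-1):
    q=d[np.sign(d[:,1])==sgn]; print(sgn,len(q),'x',np.percentile(q[:,0],[2,50,98]).round(4),'y',np.percentile(q[:,1],[2,50,98]).round(4),'zmin',p[np.sign(d[:,1])==sgn][:,2].min())
"
```

```text
1 13 x [-0.0111 -0.0027  0.0067] y [0.0199 0.0237 0.0296] zmin 0.13031571243234052
-1 14 x [-0.0107 -0.0007  0.0126] y [-0.038  -0.0328 -0.0234] zmin 0.12995917881656682
```

```bash
python3 -c "
from h import *
st()
s=load('scene'); T=down(-7.1)
for o in([0,-.03,0],[0,.03,0],[0,.03,.03],[0,-.03,.03]):
    p=np.array([.4671,-.2321,.1031])+T[:,1]*o[1]+[0,0,o[2]]
    c=np.linalg.inv(s['T'])@[*p,1]; u=s['mtx']@c[:3]/c[2]; print(o,p.round(3),u[:2].round(1),'crop',((u[:2]-[290,170])*4.6).round(),'d',c[2].round(3),s['z_map'][int(u[1])-3:int(u[1])+2,int(u[0])].round(3))
"
```

```text
t 1.775 p [ 0.4686 -0.233   0.1056] xyaw -7.14 z [-0.002  0.001 -1.   ] F [ 0.7  -0.21  0.78] w 0.0479 g 0.0 q [ 0.64  0.2  -0.3   1.83  0.06  1.13 -1.37]
[0, -0.03, 0] [ 0.471 -0.202  0.103] [336.8 208.5] crop [215. 177.] d 1.586 [1.803 1.809 1.787 1.773 1.775]
[0, 0.03, 0] [ 0.463 -0.262  0.103] [346.1 199.8] crop [258. 137.] d 1.627 [1.851 1.85  1.832 1.828 1.824]
[0, 0.03, 0.03] [ 0.463 -0.262  0.133] [346.3 191.6] crop [259.  99.] d 1.61 [1.598 1.591 1.603 1.601 1.602]
[0, -0.03, 0.03] [ 0.471 -0.202  0.133] [336.8 200.2] crop [215. 139.] d 1.569 [1.558 1.557 1.563 1.568 1.564]
```

```bash
python3 -c "
from h import *
s=snap('scene'); st()
w=cloud(s); T=down(-7.1)
f=(np.hypot(w[...,0]-.468,w[...,1]+.233)<.07)&(w[...,2]>.075)&(w[...,2]<.25)
p=w[f]; d=(p-[.4686,-.233,0])@T[:,:2]
for sgn in(1,-1):
  for lo in np.arange(.08,.2,.012):
    k=(np.sign(d[:,1])==sgn)&(p[:,2]>lo)&(p[:,2]<lo+.012); q=d[k]
    if len(q): print(sgn,lo.round(3),len(q),'x',np.percentile(q[:,0],[2,98]).round(4),'y',np.percentile(q[:,1],[2,98]).round(4))
"
```

```text
t 1.825 p [ 0.4697 -0.2335  0.1071] xyaw -7.16 z [ 0.001 -0.001 -1.   ] F [ 0.26  0.04 -0.24] w 0.048 g 0.0 q [ 0.64  0.2  -0.3   1.83  0.06  1.13 -1.37]
1 0.128 17 x [-0.0114  0.0085] y [0.019  0.0325]
1 0.14 25 x [-0.0125  0.0079] y [0.0171 0.0336]
1 0.152 19 x [-0.0121  0.005 ] y [0.0205 0.03  ]
1 0.164 8 x [-0.0121 -0.0043] y [0.0203 0.0352]
1 0.176 12 x [-0.0135 -0.006 ] y [0.0232 0.0401]
1 0.188 8 x [-0.0077  0.0061] y [0.025  0.0319]
-1 0.128 15 x [-0.0115  0.0118] y [-0.0358 -0.0281]
-1 0.14 23 x [-0.0114  0.0098] y [-0.0392 -0.0268]
-1 0.152 20 x [-0.0108  0.0082] y [-0.0391 -0.032 ]
-1 0.164 10 x [-0.0099  0.0056] y [-0.0407 -0.0297]
-1 0.176 4 x [-0.0113 -0.0103] y [-0.0348 -0.0332]
```

```bash
python3 -m pendant '[{"dp":[0,0.013,0.24],"rotation":[0,0,0],"jaw":0.55},{"dp":[0,0.013,0.46],"rotation":[0,0,0],"jaw":0.55},{"dp":[0,0.013,0.46],"rotation":[0,0,0],"jaw":0.55},{"dp":[0,0.013,0.46],"rotation":[0,0,0],"jaw":0.55}]'
python3 -c "
from h import *
st();rel([.469,-.2355,.0365],down(-7.1))
s=snap('scene');cv2.imwrite('pics/d.png',cv2.resize(s['image'][170:270,300:400,::-1],None,fx=6,fy=6,interpolation=cv2.INTER_CUBIC))"
```

```text
time: 2.33
ee_pos: [0.4709, -0.2352, 0.0393]
eef_rot: [0.998, -0.062, 0.001, 0.001]
ft_force: [0.5, -0.6, 1.1]
width: 0.0481
grip_force: 0.0
t 2.325 p [ 0.4709 -0.2352  0.0393] xyaw -7.14 z [ 0.003 -0.002 -1.   ] F [ 0.46 -0.62  1.09] w 0.0481 g 0.0 q [ 0.63  0.28 -0.29  1.89  0.1   0.99 -1.4 ]
dp [-0.0121  0.0034  0.0187] rot [ 0.0002 -0.0005 -0.0001]
```

View pics/d.png

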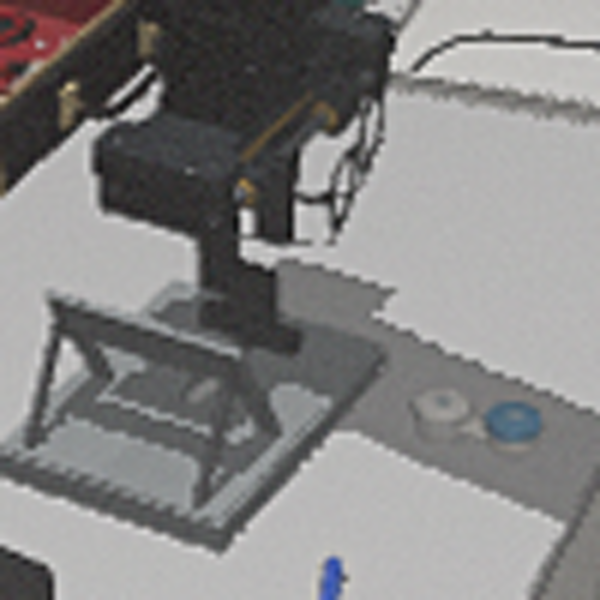

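```bash
python3 -c "
from h import *
T=down(-7.1); P=r.read_state()['ee_pos']
for n in('scene','top'):
  s=load('scene') if n=='scene' else snap('top'); w=cloud(s)
  f=(np.hypot(w[...,0]-P[0],w[...,1]-P[1])<.075)&(w[...,2]>.03)&(w[...,2]<.2)
  p=w[f]; d=(p-P)@T[:,:2]
  for a,b in((-.05,-.015),(-.015,.015),(.015,.05)):
   for lo in np.arange(.03,.16,.01):
    k=(d[:,1]>a)&(d[:,1]<b)&(p[:,2]>lo)&(p[:,2]<lo+.01); q=d[k]
    if len(q): print(n,a,lo.round(3),len(q),'x',np.percentile(q[:,0],[2,98]).round(4),'y',np.percentile(q[:,1],[2,98]).round(4))
"
```

```text
scene -0.05 0.06 5 x [-0.0103  0.0085] y [-0.0345 -0.0266]
scene -0.05 0.07 20 x [-0.0113  0.0096] y [-0.0369 -0.0302]
scene -0.05 0.08 17 x [-0.0109  0.0086] y [-0.0364 -0.0262]
scene -0.05 0.09 17 x [-0.0111  0.0104] y [-0.039  -0.0243]
scene -0.05 0.1 3 x [-0.0124 -0.0111] y [-0.0368 -0.0312]
scene -0.05 0.11 3 x [-0.0118 -0.0085] y [-0.032  -0.0262]
scene -0.05 0.13 1 x [-0.0363 -0.0363] y [-0.0452 -0.0452]
scene -0.05 0.14 7 x [-0.0389 -0.0359] y [-0.0451 -0.0356]
scene -0.05 0.15 27 x [-0.0389 -0.0231] y [-0.0498 -0.0168]
scene -0.015 0.03 42 x [-0.0321  0.0233] y [-0.0134  0.0036]
scene -0.015 0.04 24 x [-0.0193  0.0079] y [-0.0114 -0.0002]
scene -0.015 0.05 14 x [-0.0186  0.0003] y [-0.0091  0.0006]
scene -0.015 0.06 19 x [-0.0191  0.0029] y [-0.0132  0.0024]
scene -0.015 0.14 5 x [-0.0319 -0.0288] y [-0.0118  0.014 ]
scene -0.015 0.15 10 x [-0.0352 -0.0278] y [-0.0121  0.0121]
scene 0.015 0.06 7 x [-0.0107  0.0076] y [0.0219 0.0309]
scene 0.015 0.07 21 x [-0.0111  0.0093] y [0.0181 0.0293]
scene 0.015 0.08 13 x [-0.01    0.0049] y [0.0183 0.0336]
scene 0.015 0.09 9 x [-0.0122 -0.0018] y [0.0191 0.0272]
scene 0.015 0.1 8 x [-0.0121 -0.0079] y [0.0235 0.0333]
scene 0.015 0.11 8 x [-0.0131 -0.0083] y [0.0197 0.0343]
scene 0.015 0.12 8 x [-0.0055  0.0059] y [0.0267 0.0359]
scene 0.015 0.13 13 x [-0.0363 -0.0007] y [0.0257 0.0442]
scene 0.015 0.14 23 x [-0.039  -0.0094] y [0.0201 0.0482]
scene 0.015 0.15 41 x [-0.0396 -0.02  ] y [0.0177 0.0493]
top -0.05 0.03 1 x [-0.0559 -0.0559] y [-0.0316 -0.0316]
top -0.05 0.13 1 x [-0.0348 -0.0348] y [-0.0482 -0.0482]
top -0.05 0.14 2 x [-0.0358 -0.0349] y [-0.0463 -0.0429]
top -0.05 0.15 18 x [-0.0358  0.0375] y [-0.0481 -0.0325]
```

Both depth and picture show the fingertips about 24 mm above the reported TCP, with the gripper body shifted by the same amount. So I trust the camera heights: true tip z ≈ reported + 0.024.

```bash
python3 -c "
from h import *
st();rel([.468,-.2345,.015],down(-7.1))"
```

```text
t 2.425 p [ 0.4708 -0.235   0.0391] xyaw -7.13 z [ 0.003 -0.002 -1.   ] F [-0.06 -0.8  -0.88] w 0.048 g 0.0 q [ 0.63  0.28 -0.29  1.89  0.1   0.98 -1.4 ]
dp [-0.0196 -0.0009  0.1604] rot [ 0.0002 -0.0005 -0.0001]
```

```bash
python3 -m pendant '[{"dp":[-0.019,-0.001,0.05],"rotation":[0,0,0],"jaw":0.55},{"dp":[-0.019,-0.001,0.1],"rotation":[0,0,0],"jaw":0.55},{"dp":[-0.019,-0.001,0.16],"rotation":[0,0,0],"jaw":0.55},{"dp":[-0.019,-0.001,0.16],"rotation":[0,0,0],"jaw":0.55}]'
python3 -c "
from h import *
st()
T=down(-7.1); P=r.read_state()['ee_pos']
s=snap('scene'); w=cloud(s)
f=(np.hypot(w[...,0]-P[0],w[...,1]-P[1])<.075)&(w[...,2]>.023)&(w[...,2]<.2)
p=w[f]; d=(p-P)@T[:,:2]
for a,b in((-.05,-.019),(-.019,.014),(.014,.05)):
   for lo in np.arange(.023,.13,.008):
    k=(d[:,1]>a)&(d[:,1]<b)&(p[:,2]>lo)&(p[:,2]<lo+.008); q=d[k]
    if len(q): print(a,lo.round(3),len(q),'x',np.percentile(q[:,0],[2,98]).round(4),'y',np.percentile(q[:,1],[2,98]).round(4))
"
```

```text
time: 2.92
ee_pos: [0.466, -0.2333, 0.0118]
eef_rot: [0.998, -0.062, -0.001, -0.0]
ft_force: [0.5, -0.3, -0.5]
width: 0.0479
grip_force: 0.0
t 2.925 p [ 0.466  -0.2333  0.0118] xyaw -7.11 z [-0.002  0.001 -1.   ] F [ 0.52 -0.28 -0.48] w 0.0479 g 0.0 q [ 0.63  0.31 -0.29  1.91  0.11  0.93 -1.4 ]
-0.05 0.023 2 x [-0.039 -0.028] y [-0.0287 -0.0235]
-0.05 0.031 1 x [-0.0089 -0.0089] y [-0.0342 -0.0342]
-0.05 0.039 14 x [-0.0116  0.0113] y [-0.0375 -0.0279]
-0.05 0.047 17 x [-0.0102  0.0104] y [-0.0389 -0.0256]
-0.05 0.055 11 x [-0.0112  0.0078] y [-0.0389 -0.0294]
-0.05 0.063 12 x [-0.0126  0.0104] y [-0.0402 -0.0314]
-0.05 0.071 2 x [-0.0125 -0.0113] y [-0.0345 -0.0324]
-0.05 0.079 3 x [-0.0104 -0.0085] y [-0.0309 -0.0275]
-0.05 0.087 1 x [-0.0105 -0.0105] y [-0.0312 -0.0312]
-0.05 0.111 4 x [-0.0364 -0.0349] y [-0.0463 -0.0341]
-0.05 0.119 6 x [-0.0379 -0.0335] y [-0.0425 -0.0239]
-0.05 0.127 21 x [-0.0407 -0.0224] y [-0.0481 -0.0296]
-0.019 0.023 24 x [-0.0587  0.0521] y [-0.0156  0.0031]
-0.019 0.031 22 x [-0.0289  0.0175] y [-0.0132  0.0013]
-0.019 0.039 11 x [-0.0136  0.0019] y [-0
[... 376 characters left out ...]
26] y [0.0223 0.0223]
0.014 0.031 1 x [-0.0011 -0.0011] y [0.0259 0.0259]
0.014 0.039 10 x [-0.0124 -0.0039] y [0.02  0.032]
0.014 0.047 8 x [-0.0096  0.0048] y [0.021  0.0295]
0.014 0.055 13 x [-0.0107  0.0033] y [0.0211 0.0306]
0.014 0.063 6 x [-0.011  -0.0065] y [0.0218 0.0302]
0.014 0.071 4 x [-0.0097 -0.0074] y [0.0227 0.0361]
0.014 0.079 7 x [-0.0124 -0.0084] y [0.0217 0.0352]
0.014 0.087 7 x [-0.0138  0.0062] y [0.0213 0.032 ]
0.014 0.095 4 x [-0.0036  0.0028] y [0.0231 0.0325]
0.014 0.103 9 x [-0.0318 -0.0006] y [0.025  0.0326]
0.014 0.111 15 x [-0.0386 -0.0098] y [0.0233 0.0407]
0.014 0.119 27 x [-0.0388 -0.0178] y [0.0145 0.0478]
0.014 0.127 26 x [-0.0404 -0.021 ] y [0.0194 0.0484]
```

```bash
python3 -m pendant '[{"dp":[0,0,0],"rotation":[0,0,0],"jaw":0.2},{"dp":[0,0,0],"rotation":[0,0,0],"jaw":0.05},{"dp":[0,0,0],"rotation":[0,0,0],"jaw":0.05},{"dp":[0,0,0],"rotation":[0,0,0],"jaw":0.05},{"dp":[0,0,0],"rotation":[0,0,0],"jaw":0.05},{"dp":[0,0,0],"rotation":[0,0,0],"jaw":0.05},{"dp":[0,0,0],"rotation":[0,0,0],"jaw":0.05}]' 25
python3 -c "
from h import *
st()"
```

```text
time: 3.85
ee_pos: [0.4667, -0.2337, 0.0129]
eef_rot: [0.998, -0.062, 0.0, 0.0]
ft_force: [-0.7, -0.1, 2.1]
width: 0.0124
grip_force: 25.0
t 3.85 p [ 0.4667 -0.2337  0.0129] xyaw -7.11 z [ 0. -0. -1.] F [-0.69 -0.14  2.11] w 0.0124 g 25.00013285782188 q [ 0.63  0.31 -0.29  1.91  0.11  0.93 -1.4 ]
```

```bash
python3 -m pendant '[{"dp":[0,0,-0.006],"rotation":[0,0,-0.028],"jaw":0.05},{"dp":[0,0,-0.006],"rotation":[0,0,-0.056],"jaw":0.05},{"dp":[0,0,-0.006],"rotation":[0,0,-0.084],"jaw":0.05},{"dp":[0,0,-0.006],"rotation":[0,0,-0.112],"jaw":0.05},{"dp":[0,0,-0.006],"rotation":[0,0,-0.125],"jaw":0.05},{"dp":[0,0,-0.006],"rotation":[0,0,-0.125],"jaw":0.05}]'
python3 -c "
from h import *
st()"
```

```text
time: 4.6
ee_pos: [0.4666, -0.2336, 0.0136]
eef_rot: [0.946, 0.324, -0.0, -0.0]
ft_force: [0.4, 0.1, -0.1]
width: 0.0121
grip_force: 25.0
t 4.6 p [ 0.4666 -0.2336  0.0136] xyaw 37.85 z [-0.  0. -1.] F [ 0.38  0.09 -0.13] w 0.0121 g 24.99914337415248 q [ 0.74  0.32 -0.41  1.91  0.16  0.94 -0.66]
```

```bash
python3 -m pendant '[{"dp":[0,0,0],"rotation":[0,0,-0.028],"jaw":0.05},{"dp":[0,0,0],"rotation":[0,0,-0.056],"jaw":0.05},{"dp":[0,0,0],"rotation":[0,0,-0.084],"jaw":0.05},{"dp":[0,0,0],"rotation":[0,0,-0.112],"jaw":0.05},{"dp":[0,0,0],"rotation":[0,0,-0.125],"jaw":0.05},{"dp":[0,0,0],"rotation":[0,0,-0.125],"jaw":0.05}]'
python3 -m pendant '[{"dp":[0,0,-0.03],"rotation":[0,0,0],"jaw":0.05},{"dp":[0,0,-0.06],"rotation":[0,0,0],"jaw":0.05},{"dp":[0,0,-0.06],"rotation":[0,0,0],"jaw":0.05}]'
python3 -c "
from h import *
st()"
```

```text
time: 5.35
ee_pos: [0.4666, -0.2337, 0.0137]
eef_rot: [0.75, 0.661, 0.0, -0.0]
ft_force: [0.3, -0.3, 0.1]
width: 0.0114
grip_force: 25.0
time: 5.72
ee_pos: [0.467, -0.2338, 0.0233]
eef_rot: [0.75, 0.662, 0.0, 0.0]
ft_force: [-0.3, -0.2, -0.3]
width: 0.0116
grip_force: 25.0
t 5.725 p [ 0.467  -0.2338  0.0233] xyaw 82.85 z [ 0.001 -0.001 -1.   ] F [-0.29 -0.25 -0.25] w 0.0116 g 24.99993863515556 q [ 0.85  0.33 -0.54  1.89  0.2   0.97  0.09]
```

```bash
python3 -m pendant '[{"dp":[0,0,-0.1],"rotation":[0,0,0],"jaw":0.05},{"dp":[0,0,-0.2],"rotation":[0,0,0],"jaw":0.05},{"dp":[0,0,-0.2],"rotation":[0,0,0],"jaw":0.05},{"dp":[0.17,0,-0.2],"rotation":[0,0,0],"jaw":0.05},{"dp":[0.333,0,-0.2],"rotation":[0,0,0],"jaw":0.05},{"dp":[0.333,0,-0.2],"rotation":[0,0,0],"jaw":0.05},{"dp":[0.333,0,-0.2],"rotation":[0,0,0],"jaw":0.05}]'
python3 -c "
from h import *
s=snap('scene'); t=snap('top'); st()
a=cv2.resize(s['image'][190:270,300:390,::-1],None,fx=6.6,fy=6.6,interpolation=cv2.INTER_CUBIC); cv2.imwrite('pics/e.png',a)
rel([.467+.0061,-.2338+.0496,.0533],down(82.9))
w=cloud(s); P=r.read_state()['ee_pos']; T=down(82.9)
f=(np.hypot(w[...,0]-P[0],w[...,1]-P[1])<.06)&(w[...,2]>.035)&(w[...,2]<.075); p=w[f]; d=(p-P)@T[:,:2]
for lo in np.arange(.035,.075,.006):
  k=(p[:,2]>lo)&(p[:,2]<lo+.006); q=d[k]
  if len(q): print(lo.round(3),len(q),'x',np.percentile(q[:,0],[2,98]).round(4),'y',np.percentile(q[:,1],[2,98]).round(4))
"
```

```text
time: 6.6
ee_pos: [0.4727, -0.1848, 0.0527]
eef_rot: [0.75, 0.662, -0.0, 0.0]
ft_force: [-0.4, -1.0, 0.0]
width: 0.0119
grip_force: 25.0
t 6.7 p [ 0.4726 -0.185   0.0527] xyaw 82.81 z [-0. -0. -1.] F [-0.48 -0.22 -0.94] w 0.0119 g 24.999789618887007 q [ 0.8   0.26 -0.58  1.91  0.17  1.02  0.03]
dp [ 0.006   0.0026 -0.0043] rot [-0.      0.0001 -0.0002]
0.035 3 x [0.0338 0.0365] y [-0.0439  0.0442]
0.041 3 x [0.0312 0.0397] y [-0.0384  0.0475]
0.047 3 x [-0.0084  0.0055] y [-0.003  -0.0018]
0.053 5 x [-0.0054  0.0434] y [-0.0064  0.0332]
0.059 20 x [-0.018   0.0497] y [-0.0234  0.0276]
0.065 22 x [-0.0209  0.0552] y [-0.0254  0.0227]
0.071 20 x [0.0067 0.056 ] y [-0.0112  0.0188]
```

View pics/e.png

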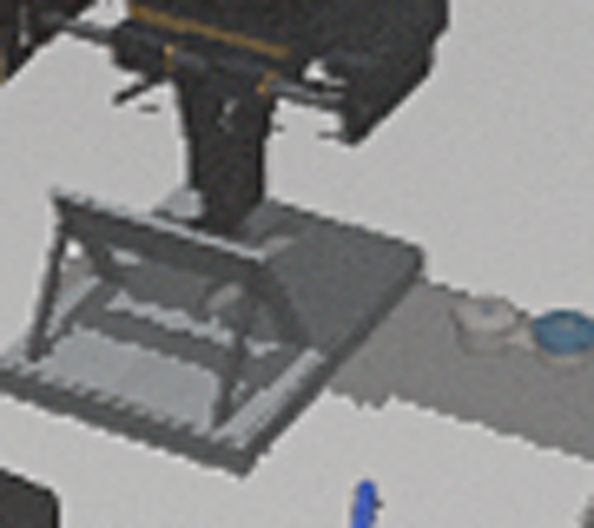

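The key hangs upright above the rear slot (crop ~(225,225)), behind the backrest panel in this view. Now the descent.

```bash
python3 -m pendant '[{"dp":[0.006,0.001,0.07],"rotation":[0,0,0],"jaw":0.05},{"dp":[0.006,0.001,0.13],"rotation":[0,0,0],"jaw":0.05},{"dp":[0.006,0.001,0.17],"rotation":[0,0,0],"jaw":0.05},{"dp":[0.006,0.001,0.2],"rotation":[0,0,0],"jaw":0.05},{"dp":[0.006,0.001,0.2],"rotation":[0,0,0],"jaw":0.05}]'
python3 -c "
from h import *
st()"
```

```text
time: 7.32
ee_pos: [0.4729, -0.1831, 0.0224]
eef_rot: [0.75, 0.662, -0.0, -0.0]
ft_force: [-0.4, -0.5, -1.1]
width: 0.0118
grip_force: 25.0
t 7.325 p [ 0.4729 -0.1831  0.0224] xyaw 82.89 z [-0.  0. -1.] F [-0.44 -0.49 -1.08] w 0.0118 g 24.999703955836594 q [ 0.79  0.31 -0.57  1.93  0.2   0.96 -0.  ]
```

```bash
python3 -m pendant '[{"dp":[-0.003,0,0.03],"rotation":[0,0,0],"jaw":0.05},{"dp":[-0.003,0,0.055],"rotation":[0,0,0],"jaw":0.05},{"dp":[-0.003,0,0.06],"rotation":[0,0,0],"jaw":0.05},{"dp":[-0.003,0,0.06],"rotation":[0,0,0],"jaw":0.05}]'
python3 -c "
from h import *
st()"
```

```text
time: 7.82
ee_pos: [0.4731, -0.1836, 0.0138]
eef_rot: [0.75, 0.662, 0.0, 0.0]
ft_force: [0.5, -0.1, 0.8]
width: 0.0117
grip_force: 25.0
t 7.825 p [ 0.4731 -0.1836  0.0138] xyaw 82.89 z [ 0. -0. -1.] F [ 0.49 -0.08  0.83] w 0.0117 g 24.999939249828458 q [ 0.78  0.32 -0.57  1.94  0.21  0.94 -0.01]
```

```bash
python3 -m pendant '[{"dp":[0,0,0],"rotation":[0,0,0.028],"jaw":0.05},{"dp":[0,0,0],"rotation":[0,0,0.056],"jaw":0.05},{"dp":[0,0,0],"rotation":[0,0,0.084],"jaw":0.05},{"dp":[0,0,0],"rotation":[0,0,0.112],"jaw":0.05},{"dp":[0,0,0],"rotation":[0,0,0.125],"jaw":0.05},{"dp":[0,0,0],"rotation":[0,0,0.125],"jaw":0.05}]'
python3 -c "
from h import *
st()"
```

```text
time: 8.57
ee_pos: [0.4732, -0.1836, 0.0139]
eef_rot: [0.946, 0.325, 0.0, 0.0]
ft_force: [-0.4, 1.0, -0.6]
width: 0.012
grip_force: 25.0
t 8.575 p [ 0.4732 -0.1836  0.0139] xyaw 37.94 z [ 0. -0. -1.] F [-0.38  1.03 -0.61] w 0.012 g 25.000566244125366 q [ 0.68  0.3  -0.44  1.94  0.16  0.93 -0.75]
```

Then lower 1 mm, hold, open just enough, and lift off.

```bash
python3 -m pendant '[{"dp":[0,0,0],"rotation":[0,0,0.028],"jaw":0.05},{"dp":[0,0,0],"rotation":[0,0,0.056],"jaw":0.05},{"dp":[0,0,0],"rotation":[0,0,0.084],"jaw":0.05},{"dp":[0,0,0],"rotation":[0,0,0.112],"jaw":0.05},{"dp":[0,0,0.007],"rotation":[0,0,0.125],"jaw":0.05},{"dp":[0,0,0.009],"rotation":[0,0,0.125],"jaw":0.05},{"dp":[0,0,0.009],"rotation":[0,0,0.125],"jaw":0.05},{"dp":[0,0,0.009],"rotation":[0,0,0.125],"jaw":0.05}]'
python3 -c "
from h import *
st()"
```

```text
time: 9.57
ee_pos: [0.4734, -0.1837, 0.0129]
eef_rot: [0.998, -0.06, 0.0, 0.0]
ft_force: [-1.6, 0.1, 5.2]
width: 0.0114
grip_force: 25.0
t 9.575 p [ 0.4734 -0.1837  0.0129] xyaw -6.91 z [ 0.001 -0.    -1.   ] F [-1.59  0.13  5.19] w 0.0114 g 25.00087499152869 q [ 0.57  0.29 -0.33  1.95  0.11  0.92 -1.5 ]
```

```bash
python3 -m pendant '[{"dp":[0,0,0],"rotation":[0,0,0],"jaw":0.32},{"dp":[0,0,0],"rotation":[0,0,0],"jaw":0.32},{"dp":[0,0,0],"rotation":[0,0,0],"jaw":0.32},{"dp":[0,0,-0.2],"rotation":[0,0,0],"jaw":0.32},{"dp":[0,0,-0.5],"rotation":[0,0,0],"jaw":0.32},{"dp":[0,0,-0.95],"rotation":[0,0,0],"jaw":0.4},{"dp":[0,0,-0.95],"rotation":[0,0,0],"jaw":0.4},{"dp":[0,0,-0.95],"rotation":[0,0,0],"jaw":0.4}]'
python3 -c "
from h import *
st()
s=snap('scene');t=snap('top')
a=cv2.resize(s['image'][190:330,250:400,::-1],None,fx=4,fy=4,interpolation=cv2.INTER_CUBIC);cv2.imwrite('pics/f.png',a)
w=cloud(s)
f=(np.hypot(w[...,0]-.47,w[...,1]+.18)<.05)&(w[...,2]>.027)&(w[...,2]<.07)
for lo,hi in((.027,.034),(.036,.067)):
  m=f&(w[...,2]>lo)&(w[...,2]<hi); p=w[m][:,:2]; print(lo,len(p),np.median(p,0),np.percentile(p,[3,97],0).round(3).tolist())
"
```

```text
time: 10.58
ee_pos: [0.4731, -0.1837, 0.1548]
eef_rot: [0.998, -0.062, 0.0, 0.0]
ft_force: [1.0, 0.2, -0.3]
width: 0.0344
grip_force: 0.0
t 10.575 p [ 0.4731 -0.1837  0.1548] xyaw -7.1 z [ 0. -0. -1.] F [ 0.99  0.19 -0.3 ] w 0.0344 g 0.0 q [ 0.6   0.12 -0.34  1.81  0.04  1.22 -1.45]
0.027 6 [ 0.47548098 -0.17650039] [[0.466, -0.179], [0.493, -0.172]]
0.036 53 [ 0.47352959 -0.17739164] [[0.458, -0.187], [0.494, -0.133]]
```

View pics/f.png

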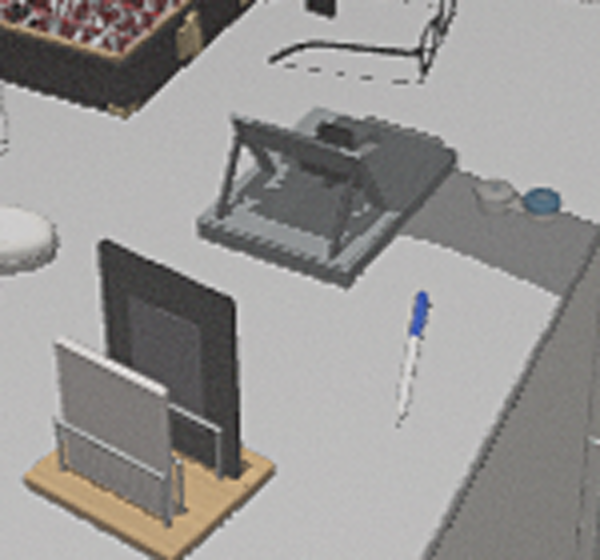

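Key is in the rear slot with bar across, behind the panel (crop ~(340,130)); the mirror is undisturbed. Next, the mirror.

```bash
python3 -m pendant '[{"dp":[0,-0.1,-0.2],"rotation":[0,0,-0.028],"jaw":0.45},{"dp":[-0.06,-0.3,-0.3],"rotation":[0,0,-0.056],"jaw":0.45},{"dp":[-0.12,-0.6,-0.3],"rotation":[0,0,-0.084],"jaw":0.45},{"dp":[-0.18,-0.93,-0.3],"rotation":[0,0,-0.112],"jaw":0.45},{"dp":[-0.18,-0.93,-0.3],"rotation":[0,0,-0.14],"jaw":0.45},{"dp":[-0.18,-0.93,-0.3],"rotation":[0,0,-0.168],"jaw":0.45},{"dp":[-0.18,-0.93,-0.3],"rotation":[0,0,-0.196],"jaw":0.45},{"dp":[-0.18,-0.93,-0.3],"rotation":[0,0,-0.22],"jaw":0.45}]' 30
python3 -c "
from h import *
st();rel([.4555,.139,.19],down(167.2))"
```

```text
time: 11.68
ee_pos: [0.4628, -0.0418, 0.1983]
eef_rot: [0.807, 0.591, -0.001, -0.001]
ft_force: [0.2, -0.3, 0.4]
width: 0.0393
grip_force: 0.0
t 11.675 p [ 0.4628 -0.0418  0.1983] xyaw 72.41 z [-0.003  0.001 -1.   ] F [ 0.25 -0.27  0.4 ] w 0.0393 g 0.0 q [ 0.49  0.   -0.49  1.84  0.    1.31 -0.31]
dp [ 1.1344 -0.4104  0.0561] rot [-0.0004 -0.0003 -0.2633]
```

```bash
python3 -m pendant '[{"dp":[0.2,-0.1,0],"rotation":[0,0,-0.028],"jaw":0.45},{"dp":[0.5,-0.2,0],"rotation":[0,0,-0.056],"jaw":0.45},{"dp":[0.7,-0.3,0],"rotation":[0,0,-0.084],"jaw":0.45},{"dp":[0.95,-0.41,0],"rotation":[0,0,-0.112],"jaw":0.45},{"dp":[0.95,-0.41,0],"rotation":[0,0,-0.14],"jaw":0.45},{"dp":[0.95,-0.41,0],"rotation":[0,0,-0.168],"jaw":0.45},{"dp":[0.95,-0.41,0],"rotation":[0,0,-0.196],"jaw":0.45},{"dp":[0.95,-0.41,0],"rotation":[0,0,-0.22],"jaw":0.45}]'
python3 -c "
from h import *
st();rel([.4555,.139,.19],down(167.2))"
```

```text
time: 12.68
ee_pos: [0.4481, 0.1124, 0.1984]
eef_rot: [0.245, 0.969, -0.0, -0.001]
ft_force: [-1.0, -0.3, 0.1]
width: 0.0391
grip_force: 0.0
t 12.675 p [0.4481 0.1124 0.1984] xyaw 151.61 z [-0.003 -0.    -1.   ] F [-0.95 -0.32  0.08] w 0.0391 g 0.0 q [ 0.33  0.01 -0.66  1.83  0.    1.31  0.74]
dp [0.0407 0.1792 0.0556] rot [-0.0002 -0.0004 -0.0433]
```

```bash
python3 -m pendant '[{"dp":[0.04,0.18,0.05],"rotation":[0,0,-0.025],"jaw":0.45},{"dp":[0.04,0.18,0.05],"rotation":[0,0,-0.043],"jaw":0.45},{"dp":[0.04,0.18,0.05],"rotation":[0,0,-0.043],"jaw":0.45}]'
python3 -c "
from h import *
st();rel([.4555,.139,.0975],down(167.2))
s=snap('scene'); w=cloud(s); P=r.read_state()['ee_pos']; T=down(167.2)
f=(np.hypot(w[...,0]-P[0],w[...,1]-P[1])<.08)&(w[...,2]>.125)&(w[...,2]<.26); p=w[f]; d=(p-P)@T[:,:2]
for lo in np.arange(.125,.26,.01):
  for sg in(1,-1):
    k=(p[:,2]>lo)&(p[:,2]<lo+.01)&(np.sign(d[:,1])==sg); q=d[k]
    if len(q)>2: print(lo.round(3),sg,len(q),'x',np.percentile(q[:,0],[2,98]).round(4),'y',np.percentile(q[:,1],[2,50,98]).round(4))
"
```

```text
time: 13.05
ee_pos: [0.4559, 0.1391, 0.191]
eef_rot: [0.115, 0.993, -0.0, -0.001]
ft_force: [0.0, -0.4, 0.6]
width: 0.0392
grip_force: 0.0
t 13.05 p [0.4559 0.1391 0.191 ] xyaw 166.76 z [-0.002 -0.    -1.   ] F [ 0.01 -0.4   0.6 ] w 0.0392 g 0.0 q [ 0.29  0.05 -0.7   1.81  0.03  1.29  0.93]
dp [ 0.0007 -0.0008  0.6234] rot [-0.0001 -0.0004 -0.0012]
0.125 1 107 x [-0.0496  0.0548] y [0.0009 0.0045 0.0092]
0.135 1 100 x [-0.0468  0.0568] y [0.0016 0.0048 0.008 ]
0.145 1 98 x [-0.0501  0.0561] y [0.0019 0.0046 0.0077]
0.145 -1 3 x [0.0544 0.0555] y [-0.0021 -0.0007 -0.0006]
0.155 1 119 x [-0.0498  0.0563] y [0.0003 0.0041 0.0074]
0.155 -1 19 x [-0.0493  0.0542] y [-0.0047 -0.0024 -0.0003]
0.215 1 23 x [-0.0124  0.011 ] y [0.0216 0.0289 0.0315]
0.215 -1 21 x [-0.0101  0.0118] y [-0.0249 -0.0199 -0.0151]
0.225 1 28 x [-0.0117  0.0116] y [0.0223 0.0291 0.0316]
0.225 -1 33 x [-0.0097  0.0121] y [-0.0279 -0.0192 -0.016 ]
0.235 1 25 x [-0.0078  0.0129] y [0.0216 0.03   0.0336]
0.235 -1 30 x [-0.0099  0.0118] y [-0.0263 -0.0197 -0.0158]
0.245 1 28 x [-0.009  0.012] y [0.024  0.0319 0.0353]
0.245 -1 24 x [-0.0054  0.0123] y [-0.0281 -0.0204 -0.0168]
0.255 1 12 x [-0.0062  0.0118] y [0.022  0.0335 0.0359]
0.255 -1 12 x [0.0001 0.0126] y [-0.0326 -0.0203 -0.0165]
```

```bash
python3 -m pendant '[{"dp":[0.015,-0.005,0.25],"rotation":[0,0,0],"jaw":0.45},{"dp":[0.015,-0.005,0.5],"rotation":[0,0,0],"jaw":0.45},{"dp":[0.015,-0.005,0.62],"rotation":[0,0,0],"jaw":0.45},{"dp":[0.015,-0.005,0.62],"rotation":[0,0,0],"jaw":0.2},{"dp":[0.015,-0.005,0.62],"rotation":[0,0,0],"jaw":0},{"dp":[0.015,-0.005,0.62],"rotation":[0,0,0],"jaw":0},{"dp":[0.015,-0.005,0.62],"rotation":[0,0,0],"jaw":0},{"dp":[0.015,-0.005,0.62],"rotation":[0,0,0],"jaw":0}]' 30
python3 -c "
from h import *
st()"
```

```text
time: 14.1
ee_pos: [0.4547, 0.1391, 0.1001]
eef_rot: [0.115, 0.993, 0.0, 0.001]
ft_force: [-0.1, -0.2, 6.4]
width: 0.0077
grip_force: 30.0
t 14.1 p [0.4547 0.1391 0.1001] xyaw 166.76 z [ 0.001  0.    -1.   ] F [-0.08 -0.23  6.44] w 0.0077 g 29.99928309582174 q [ 0.27  0.14 -0.7   1.93  0.1   1.1   0.87]
```

```bash
python3 -m pendant '[{"dp":[0,0,-0.1],"rotation":[0,0,0],"jaw":0},{"dp":[0,0,-0.3],"rotation":[0,0,0],"jaw":0},{"dp":[0,0,-0.6],"rotation":[0,0,0],"jaw":0},{"dp":[0,0,-0.9],"rotation":[0,0,0],"jaw":0},{"dp":[0,0,-0.9],"rotation":[0,0,0],"jaw":0},{"dp":[0,0,-0.9],"rotation":[0,0,0],"jaw":0}]' 40
python3 -c "
from h import *
s=snap('scene'); st()
w=cloud(s); P=r.read_state()['ee_pos']; T=R.from_quat(r.read_state()['eef_rot']).as_matrix()
f=(np.abs((w-P)@T[:,1])<.012)&(np.abs((w-P)@T[:,0])<.075)&(w[...,2]>.11)&(w[...,2]<.31); d=(w[f]-P)@T
print('z',np.percentile(d[:,2],[1,99]).round(4),'x',np.percentile(d[:,0],[1,99]).round(4))
for lo in np.arange(-.06,.1,.02):
  k=(d[:,2]>lo)&(d[:,2]<lo+.02); q=d[k]
  if len(q)>3: print(lo.round(3),len(q),np.percentile(q[:,0],[2,98]).round(4),np.median(q[:,1]).round(4))
# targets
a=np.radians(82.8); xs=np.array([np.cos(a),np.sin(a),0]); ys=np.array([-xs[1],xs[0],0]); O=np.array([.4745,-.1738,0])
rel(O+.0*xs+[0,0,.235],down(82.8+90))
"
```

```text
time: 14.85
ee_pos: [0.4538, 0.1388, 0.234]
eef_rot: [0.115, 0.993, -0.0, -0.0]
ft_force: [-1.4, -0.5, -2.5]
width: 0.0078
grip_force: 40.0
t 14.9 p [0.4535 0.1387 0.2335] xyaw 166.77 z [-0.002 -0.    -1.   ] F [-0.08  0.34 -2.77] w 0.0078 g 39.99913651496172 q [ 0.3   0.02 -0.7   1.75  0.01  1.38  0.95]
z [-0.0676  0.0855] x [-0.053   0.0555]
-0.06 156 [-0.0347  0.0552] 0.0049
-0.04 172 [-0.0378  0.0555] 0.005
-0.02 227 [-0.0524  0.054 ] 0.0052
0.0 233 [-0.0514  0.0545] 0.0051
0.02 224 [-0.0513  0.0548] 0.0054
0.04 218 [-0.0519  0.0545] 0.0053
0.06 203 [-0.052   0.0546] 0.0048
0.08 74 [-0.0514  0.0537] 0.0044
dp [-0.613  -1.9963 -0.0093] rot [-0.0001 -0.0002 -0.0168]
```

```bash
cat >> h.py <<'E'
a=np.radians(82.8); xs=np.array([np.cos(a),np.sin(a),0]); ys=np.array([-xs[1],xs[0],0]); zs=np.array([0,0,1.]); O=np.array([.4745,-.1738,0])
m=.5*xs+np.sqrt(.75)*zs; mx=np.sqrt(.75)*xs-.5*zs
TT=np.stack([ys,mx,-m],1)
FIN=O+.0025*xs+.022*zs+.0875*m
E
python3 -c "
from h import *
rel(O+.08*xs+[0,0,.235],down(172.8)); print(FIN)"
```

```text
dp [-0.5569 -1.4659 -0.0096] rot [-0.0001 -0.0002 -0.0168]
[ 0.48029666 -0.1279147   0.09777722]
```

```bash
python3 -m pendant '[{"dp":[-0.1,-0.15,0],"rotation":[0,0,0],"jaw":0},{"dp":[-0.2,-0.4,0],"rotation":[0,0,-0.008],"jaw":0},{"dp":[-0.3,-0.7,0],"rotation":[0,0,-0.0168],"jaw":0},{"dp":[-0.36,-0.9,0],"rotation":[0,0,-0.0168],"jaw":0},{"dp":[-0.36,-0.95,0],"rotation":[0,0,-0.0168],"jaw":0},{"dp":[-0.36,-0.95,0],"rotation":[0,0,-0.0168],"jaw":0}]' 40
python3 -c "
from h import *
st();rel(FIN+.14*m-.008*mx,TT)"
```

```text
time: 15.65
ee_pos: [0.4736, -0.0118, 0.2336]
eef_rot: [0.063, 0.998, 0.0, -0.001]
ft_force: [-0.2, 1.3, -2.0]
width: 0.0079
grip_force: 40.0
t 15.65 p [ 0.4736 -0.0118  0.2336] xyaw 172.8 z [-0.001  0.    -1.   ] F [-0.2   1.26 -2.  ] w 0.0079 g 39.99930272810161 q [ 0.47  0.01 -0.54  1.76  0.    1.38  1.38]
dp [-0.1415 -0.3421  0.0704] rot [ 0.0834 -0.0002  0.0001]
```

```bash
python3 -m pendant '[{"dp":[-0.04,-0.1,0],"rotation":[0.015,0,0],"jaw":0},{"dp":[-0.08,-0.2,0],"rotation":[0.035,0,0],"jaw":0},{"dp":[-0.14,-0.34,0.02],"rotation":[0.055,0,0],"jaw":0},{"dp":[-0.14,-0.34,0.05],"rotation":[0.075,0,0],"jaw":0},{"dp":[-0.14,-0.34,0.07],"rotation":[0.0833,0,0],"jaw":0},{"dp":[-0.14,-0.34,0.07],"rotation":[0.0833,0,0],"jaw":0},{"dp":[-0.14,-0.34,0.07],"rotation":[0.0833,0,0],"jaw":0}]'
cat > mm.py <<'E'
from h import *
s=snap('scene'); st(); w=cloud(s); S=r.read_state(); P=S['ee_pos']; T=R.from_quat(S['eef_rot']).as_matrix()
d=(w-P)@T
f=(np.abs(d[...,1])<.03)&(np.abs(d[...,0])<.075)&(d[...,2]>-.01)&(d[...,2]<.11)&(w[...,2]>.035); q=w[f]
c0=np.median(q,0)
for _ in range(4):
    V=np.linalg.svd(q-c0,full_matrices=False)[2]; n=V[2]*np.sign(V[2]@xs); q=q[np.abs((q-c0)@n)<.004]; c0=q.mean(0)
print('n',len(q),'lean',np.degrees(np.arcsin(-n[2])).round(2),'yaw',np.degrees(np.arctan2(n[1],n[0])).round(2))
l=(q-P)@T; print('back face tool y',np.median(l[:,1]).round(4),'x ext',np.percentile(l[:,0],[1,99]).round(4),'z ext',np.percentile(l[:,2],[1,99]).round(4))
# stand panel plane in the same picture: face line offset vs mirror back plane, along mx
Os=O+[-.0012,.0028,0]   # stand origin as the scene camera sees it
e=(q-Os)@np.stack([xs,ys,zs],1); print('mirror back: dist in front of slope plane',((.006*np.cos(np.pi/6))-np.median((e-[0,0,.02])@[np.cos(np.pi/6),0,-.5])).round(4),'y mid',np.percentile(e[:,1],[1,99]).mean().round(4),'z low',np.percentile(e[:,2],1).round(4))
rel(FIN+.05*m-.005*mx,TT)
E
python3 mm.py
```

```text
time: 16.52
ee_pos: [0.4887, -0.065, 0.2241]
eef_rot: [0.06, 0.964, -0.258, -0.016]
ft_force: [0.0, -0.4, -2.1]
width: 0.0078
grip_force: 40.0
t 16.575 p [ 0.4887 -0.0654  0.2243] xyaw 172.78 z [-0.062 -0.495 -0.867] F [-0.06  0.23 -1.14] w 0.0076 g 40.00109718181193 q [ 0.26  0.18 -0.64  1.72  0.56  1.56  0.97]
n 476 lean 30.15 yaw 83.3
back face tool y 0.006 x ext [-0.0517  0.0565] z ext [-0.0082  0.0855]
mirror back: dist in front of slope plane 0.0089 y mid 0.0003 z low 0.1476
dp [0.0041 0.0235 0.6074] rot [ 0.0002  0.0001 -0.0001]
```

```bash
python3 -m pendant '[{"dp":[0.004,0.01,0.15],"rotation":[0,0,0],"jaw":0},{"dp":[0.004,0.01,0.35],"rotation":[0,0,0],"jaw":0},{"dp":[0.004,0.01,0.55],"rotation":[0,0,0],"jaw":0},{"dp":[0.004,0.01,0.6],"rotation":[0,0,0],"jaw":0},{"dp":[0.004,0.01,0.6],"rotation":[0,0,0],"jaw":0}]'
python3 mm.py
```

```text
time: 17.2
ee_pos: [0.4827, -0.1087, 0.1458]
eef_rot: [0.061, 0.964, -0.258, -0.016]
ft_force: [0.3, 0.1, -1.4]
width: 0.0074
grip_force: 40.0
t 17.25 p [ 0.4832 -0.1082  0.1463] xyaw 172.81 z [-0.061 -0.496 -0.866] F [ 0.5   0.36 -1.92] w 0.008 g 40.0012824498117 q [ 0.3   0.22 -0.61  1.85  0.61  1.39  0.94]
n 354 lean 21.3 yaw 83.69
back face tool y 0.0068 x ext [-0.0525  0.0582] z ext [-0.0089  0.1043]
mirror back: dist in front of slope plane 0.0064 y mid 0.0008 z low 0.0472
dp [0.0025 0.013  0.0131] rot [ 0.0001  0.0002 -0.0001]
```

```bash
python3 -m pendant '[{"dp":[0.002,0.015,0.08],"rotation":[0,0,0],"jaw":0},{"dp":[0.002,0.015,0.18],"rotation":[0,0,0],"jaw":0},{"dp":[0.002,0.015,0.265],"rotation":[0,0,0],"jaw":0},{"dp":[0.002,0.015,0.265],"rotation":[0,0,0],"jaw":0},{"dp":[0.002,0.015,0.265],"rotation":[0,0,0],"jaw":0}]'
python3 -c "
from h import *
st(); rel(FIN+.012*m,TT)"
```

```text
time: 17.88
ee_pos: [0.4801, -0.1262, 0.1098]
eef_rot: [0.061, 0.964, -0.258, -0.016]
ft_force: [-0.2, -0.1, -0.8]
width: 0.0077
grip_force: 40.0
t 17.875 p [ 0.4801 -0.1262  0.1098] xyaw 172.82 z [-0.062 -0.496 -0.866] F [-0.16 -0.13 -0.79] w 0.0077 g 40.00128787010908 q [ 0.32  0.26 -0.59  1.9   0.64  1.32  0.91]
dp [-0.0024  0.0302 -0.0051] rot [0.0001 0.0001 0.    ]
```

```bash
python3 -m pendant '[{"dp":[0,0.01,0],"rotation":[0,0,0],"jaw":0},{"dp":[0,0.02,0],"rotation":[0,0,0],"jaw":0},{"dp":[0,0.02,0],"rotation":[0,0,0],"jaw":0},{"dp":[0,0.02,0],"rotation":[0,0,0],"jaw":0}]'; python3 -m pendant '[{"dp":[0,0.006,0],"rotation":[0,0,0],"jaw":0},{"dp":[0,0.006,0],"rotation":[0,0,0],"jaw":0},{"dp":[0,0.006,0],"rotation":[0,0,0],"jaw":0}]';  python3 -m pendant '[{"dp":[0,0.006,0],"rotation":[0,0,0],"jaw":0},{"dp":[0,0.006,0],"rotation":[0,0,0],"jaw":0},{"dp":[0,0.006,0],"rotation":[0,0,0],"jaw":0}]'
```

```text
time: 18.38
ee_pos: [0.4804, -0.1237, 0.1082]
eef_rot: [0.061, 0.964, -0.258, -0.016]
ft_force: [0.4, 0.1, -1.4]
width: 0.0079
grip_force: 40.0
time: 18.75
ee_pos: [0.4804, -0.1233, 0.1079]
eef_rot: [0.061, 0.964, -0.258, -0.016]
ft_force: [0.2, -1.2, 0.8]
width: 0.0076
grip_force: 40.0
time: 19.12
ee_pos: [0.4805, -0.123, 0.1077]
eef_rot: [0.061, 0.964, -0.259, -0.016]
ft_force: [-0.8, -4.7, 4.5]
width: 0.0077
grip_force: 40.1
```

Contact with the slope, about 5 N. I'll back off slightly and slide down to the deck.

```bash
python3 -m pendant '[{"dp":[0,-0.008,0.02],"rotation":[0,0,0],"jaw":0},{"dp":[0,-0.008,0.04],"rotation":[0,0,0],"jaw":0},{"dp":[0,-0.008,0.06],"rotation":[0,0,0],"jaw":0},{"dp":[0,-0.008,0.06],"rotation":[0,0,0],"jaw":0}]'; python3 -m pendant '[{"dp":[0,0,0.008],"rotation":[0,0,0],"jaw":0},{"dp":[0,0,0.014],"rotation":[0,0,0],"jaw":0},{"dp":[0,0,0.014],"rotation":[0,0,0],"jaw":0}]'; python3 -c "
from h import *
st(); rel(FIN,TT)"
```

```text
time: 19.62
ee_pos: [0.4796, -0.1279, 0.0996]
eef_rot: [0.061, 0.964, -0.258, -0.016]
ft_force: [0.1, -4.1, -1.1]
width: 0.008
grip_force: 40.0
time: 20.0
ee_pos: [0.4797, -0.1287, 0.0982]
eef_rot: [0.061, 0.964, -0.258, -0.016]
ft_force: [-0.6, -1.5, 2.4]
width: 0.0077
grip_force: 40.0
t 20.0 p [ 0.4797 -0.1287  0.0982] xyaw 172.82 z [-0.063 -0.496 -0.866] F [-0.63 -1.47  2.36] w 0.0077 g 40.01433279365301 q [ 0.32  0.27 -0.58  1.91  0.66  1.3   0.9 ]
dp [-0.0036  0.0065 -0.0004] rot [0. 0. 0.]
```

```bash
python3 -m pendant '[{"dp":[0,0,0.006],"rotation":[0,0,0],"jaw":0},{"dp":[0,0,0.006],"rotation":[0,0,0],"jaw":0}]'; python3 -m pendant '[{"dp":[0,0,0.006],"rotation":[0,0,0],"jaw":0},{"dp":[0,0,0.006],"rotation":[0,0,0],"jaw":0}]'; python3 mm.py
```

```text
time: 20.25
ee_pos: [0.4798, -0.1288, 0.098]
eef_rot: [0.06, 0.964, -0.258, -0.016]
ft_force: [-2.6, -0.2, 8.3]
width: 0.0077
grip_force: 40.0
time: 20.5
ee_pos: [0.4799, -0.1289, 0.0978]
eef_rot: [0.06, 0.964, -0.258, -0.016]
ft_force: [-4.8, 2.9, 13.1]
width: 0.008
grip_force: 40.0
t 20.55 p [ 0.4799 -0.1289  0.0978] xyaw 172.85 z [-0.061 -0.496 -0.866] F [-4.04  2.18 12.18] w 0.008 g 40.02809544559568 q [ 0.32  0.27 -0.58  1.91  0.66  1.3   0.9 ]
n 215 lean 32.74 yaw 82.44
back face tool y 0.0105 x ext [-0.0495  0.0571] z ext [-0.0073  0.0682]
mirror back: dist in front of slope plane -0.0033 y mid 0.0025 z low 0.0359
dp [-0.002  -0.0274 -0.3367] rot [-0.      0.0002  0.    ]
```

```bash
python3 -m pendant '[{"dp":[0,0.003,-0.008],"rotation":[0,0,0],"jaw":0},{"dp":[0,0.005,-0.008],"rotation":[0,0,0],"jaw":0}]' 10; python3 -m pendant '[{"dp":[0,0,0],"rotation":[0,0,0],"jaw":0.15},{"dp":[0,0,0],"rotation":[0,0,0],"jaw":0.25},{"dp":[0,0,0],"rotation":[0,0,0],"jaw":0.35},{"dp":[0,0,0],"rotation":[0,0,0],"jaw":0.35},{"dp":[0,0,0],"rotation":[0,0,0],"jaw":0.35}]'; python3 -c "
from h import *
st()
s=snap('scene'); cv2.imwrite('pics/g.png',cv2.resize(s['image'][170:290,290:410,::-1],None,fx=4.8,fy=4.8,interpolation=cv2.INTER_CUBIC))"
```

```text
time: 20.8
ee_pos: [0.4799, -0.1286, 0.0976]
eef_rot: [0.061, 0.964, -0.258, -0.016]
ft_force: [-1.7, -4.1, 5.3]
width: 0.0078
grip_force: 10.0
time: 21.42
ee_pos: [0.4797, -0.1283, 0.0973]
eef_rot: [0.06, 0.964, -0.258, -0.016]
ft_force: [-1.4, -1.1, -0.2]
width: 0.0304
grip_force: 0.0
t 21.425 p [ 0.4797 -0.1283  0.0973] xyaw 172.82 z [-0.062 -0.496 -0.866] F [-1.37 -1.07 -0.18] w 0.0304 g 0.0 q [ 0.32  0.27 -0.58  1.91  0.66  1.3   0.9 ]
```

View pics/g.png

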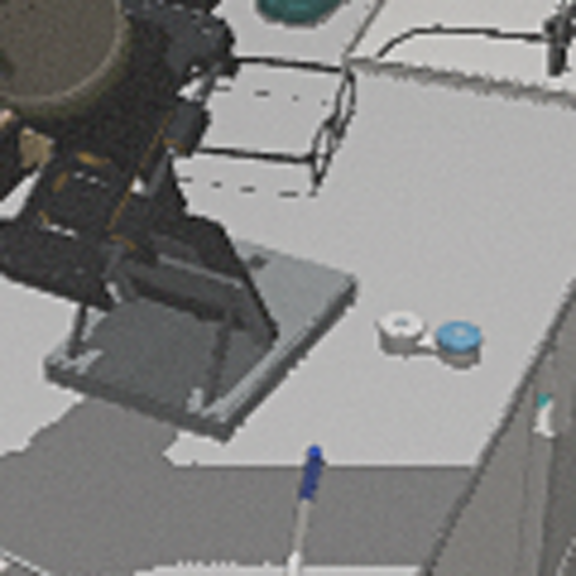

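The mirror lies against the backrest (crop ~(230,290)), with the fingers open around its top edge. Retreat along the slope.

```bash
python3 -m pendant '[{"dp":[0,0,-0.05],"rotation":[0,0,0],"jaw":0.35},{"dp":[0,0,-0.2],"rotation":[0,0,0],"jaw":0.35},{"dp":[0,0,-0.5],"rotation":[0,0,0],"jaw":0.35},{"dp":[0,0,-0.9],"rotation":[0,0,0],"jaw":0.35},{"dp":[0,0,-0.9],"rotation":[0,0,0],"jaw":0.35}]'
python3 -m pendant '[{"dp":[0,0.3,-0.4],"rotation":[0,0,0],"jaw":0.35},{"dp":[0,0.7,-0.7],"rotation":[0,0,0],"jaw":0.35},{"dp":[0,1,-0.7],"rotation":[0,0,0],"jaw":0.35},{"dp":[0,1,-0.7],"rotation":[0,0,0],"jaw":0.35}]'
python3 - <<'E'
from h import *
st(); s=snap('scene'); t=snap('top')
A=cv2.resize(s['image'][190:310,255:405,::-1],None,fx=4,fy=4,interpolation=cv2.INTER_CUBIC)
cv2.imwrite('pics/i.png',A)
for n,c,off in(('scene',s,[-.0012,.0028,0]),('top',t,[.001,-.0033,0])):
    w=cloud(c); e=(w-O-off)@np.stack([xs,ys,zs],1)
    f=(e[...,2]>.105)&(e[...,2]<.165)&(np.abs(e[...,1])<.08)&(e[...,0]>.02)&(e[...,0]<.12); q=e[f]; 
    c0=q.mean(0); nn=np.linalg.svd(q-c0,full_matrices=False)[2][2]; nn*=np.sign(nn[0])
    print(n,len(q),'lean',np.degrees(np.arcsin(-nn[2])).round(1),'yaw',np.degrees(np.arctan2(nn[1],nn[0])).round(1),'y',np.percentile(q[:,1],[2,98]).round(4),'c0',c0.round(4),'ztop',q[:,2].max())
E
```

```text
time: 22.1
ee_pos: [0.4904, -0.058, 0.2183]
eef_rot: [0.059, 0.964, -0.257, -0.012]
ft_force: [0.1, 0.5, -0.7]
width: 0.0306
grip_force: 0.0
time: 22.6
ee_pos: [0.5099, 0.1239, 0.2279]
eef_rot: [0.057, 0.964, -0.258, -0.017]
ft_force: [-0.7, 0.2, -0.4]
width: 0.0301
grip_force: 0.0
t 22.6 p [0.5099 0.1239 0.2279] xyaw 173.19 z [-0.063 -0.495 -0.867] F [-0.66  0.18 -0.39] w 0.0301 g 0.0 q [-0.04  0.42 -0.73  1.48  0.6   1.77  0.65]
scene 304 lean 28.1 yaw 1.0 y [-0.0523  0.0543] c0 [0.0684 0.0031 0.1327] ztop 0.15491381990198183
top 395 lean 33.8 yaw 0.8 y [-0.0523  0.0533] c0 [0.0637 0.0012 0.1335] ztop 0.16006756662068922
```

View pics/i.png

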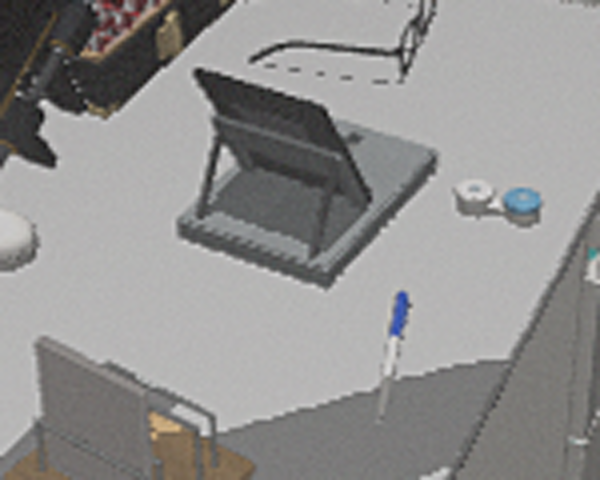

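The mirror leans flat on the backrest (crop ~(280,140)), its lower corner at about (370,200) on the deck. Key and plate are in place and the robot is clear.

```bash
python3 -c "
from bench import r
print(r.close_job())"
```

```text
the job is handed in; nothing more can be done
None
```

The key is locked in the rear slot and the mirror is leaning centred and square on the backrest. The job was handed in at about 23 s of the 58 s allowed, and no verdict came back.

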